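Grease the buffing spindle's bearing

ROBOT

A 6-joint arm with a two-finger parallel gripper is mounted at the origin on the work surface. World frame = base frame: x ahead of the robot, y to its left, z up, the work surface at z = 0. Lengths are in mm, angles in degrees, forces in N, time in s.
With the tool pointing down it reaches from about 300 to 875 mm from the base axis. Payload 4.2 kg.
Tool frame: the origin (TCP) lies at the centre of the arm's flange, where the gripper is bolted on; the fingertips stand 173 mm ahead of it and the grasp point (between the pads) lies 155 mm ahead of it; x points along the fingers, y is the direction in which the jaws open and shut, and the axes are right-handed (so a half turn about x gives the same grasp; the last joint's range is limited). The gripper opens to 85 mm and grips with 20 to 120 N. Pads are 22 mm wide; open, the fingers measure 114 mm over their backs; the gripper's body (76 mm by 85 mm) begins 54 mm behind the grasp point. The pads swing forward as they close: fully open they stand 13 mm farther back than shut.
Start: joints at [-74.828, 18.312, 89.639, -0, 72.044, -1.146], TCP at [161.553, -551.836, 404.738] pointing down, gripper open.
Joint ranges: [-177.97, 177.97], [-48.28, 115.42], [12.27, 149.76], [-77.06, 257.06], [2.81, 150.46], [-146.56, 146.56]. Speed limits (degrees/s): [147.25, 147.25, 180, 180, 180, 180].

INTERFACE

Orientations are given as a 3x3 rotation matrix whose columns are the frame's x, y, z axes.
In Python, from cell import r, imaging, order gives the robot as it stands.
- The arm moves only by the tool drive_tool, never from a script. Its arguments are lists of equal length, an entry for each row: "translation": the shift along the tool's x, y, z scaled (see below), a list of three; "delta_rot": the turn, a rotation vector about the tool's x, y, z scaled (see below), a list of three. A call has 1 to 12 rows; each row is the pose to reach, as a shift and turn from the pose commanded when the call began, along the tool's axes at that moment, turning the shorter way round; what a row does not reach only later rows make up. The controller multiplies each number of a shift by 0.3 m and each number of a turn by 180 degrees. A row lasts 1/10 s, in which the tool goes at most 50 mm and 8.59 degrees, less where a joint would pass 70% of its speed; a pose out of reach is approached as far as the arm can. A call with a number of a shift or a turn outside -1 to 1 is refused whole. A call with a gripper value outside its range is refused whole. "hand" is the gripper command: -1 is fully open, 1 is shut, values between are in proportion, set as the call begins (left out, the last holds). The fingers move at their own pace and stop on an object; "newtons" is the grip in N (left out, the last holds). Time passes only in rows, so rows that repeat a pose let the fingers close. It gives the time, the measured TCP pose, the force and the opening at its end, in the units of the state.
- r.observe(): the state, without advancing time (a new reading comes with each control period).
- imaging.grab_frame(name): name is "scene" or "side" or "wrist"; returns the picture (384x512x3 uint8, red, green, blue); there is no depth.
- imaging.calibration(name): a dict with "intrinsics" (3x3 intrinsics, pixels), "pose" (4x4, takes a point from camera to world coordinates). Camera axes: x right, y down, z forward; pixel columns grow to the right and rows downward; lengths in mm; the calibration is good to about 2 mm. A picture is of the moment at which its call begins: read the wrist's pose just before it. calibration takes no time and is no camera call; for the wrist camera it gives the pose at the moment of the call.
- order.finish_job(): hands the job in, once; it reports no verdict.
Trained networks look in the newest picture that a camera, given by its name, has taken for a name from the list of things; names that differ only in an ending like _2 or _b are one class to them, and where a whole thing is asked for, a point or a joint stands for the part that bears it (a point fixed in the world has none). Each returns a list of dicts, best first, with "score" (0 to 1); they miss things now and then, are a little off and sometimes report something else, mostly with a low value. They report only what shows in the picture. A call takes as long as a camera call. They do not tell look-alikes from the thing itself.
- imaging.outline_of(camera, label): "mask" (384x512 bool, what is visible of it) and "at" ([column, row] in pixels, amid what is visible of it).
The state is a dict: "t": time; "qpos": joint angles; "joint_velocities": joint speeds; "joint_efforts": joint torques, N m; "ee_pos": TCP position; "ee_rot": TCP orientation; "wrist_force": force on the tool from outside, world axes, zero at the start; "ft_torque": the same for the moment, N m; "finger_gap": finger opening in mm.
Only numpy, scipy, OpenCV 4.12 (cv2) and the standard library are available. Lean on these libraries where they do the work, as an engineer would, in place of code of your own. Each camera call takes 0.05 s, during which the arm holds its last target.

TASK

Take the push-type grease gun out of the tool stand and press its coupler squarely, in line with the tilted nipple, onto the grease nipple of the spindle bearing next to the felt buff until it snaps on. Then keep pushing until the barrel has gone at least two thirds of its pump stroke and hold it there against its spring: you finish while still gripping the gun and pushing. Leave the screwdriver in the stand and the watch, cup and bottle on the bench alone.

Things in the scene. Friction and masses are not known exactly. Their poses are not given: they have to be found in the camera images.
- gun: Push-type grease gun, 0.2 to 0.35 kg, round about its axis; hangs nose down in either hole of the stand. Origin: centre of the barrel's front face (under a collar 36 mm wide, 8 mm thick); z to the back. Bare metal barrel, 30 mm thick from z = 8 to 94 mm (grip here, 40 N or more); 27 mm black cap to 100 mm. In front: 10 mm rod, 20 mm coupler with its mouth at z = -56 mm.
- coupler_seat (a point): Where the nipple head's centre sits once snapped in: on the axis, 9.7 mm inside the coupler's mouth, 46.3 mm in front of the gun's origin with the nose out; axes as the gun's, moves with the nose. The mouth is a funnel 16 mm wide that steers the head in; inside, four sprung jaws meet the head 6 mm before home, open over it at about 5 N and snap shut behind it, drawing it home.
- nose (a joint): Pump stroke of the gun (m): 0 with the nose fully out, 0.015 with nose and coupler pushed fully into the barrel. Spring: 9 N to start moving, 14 N at 0.010, 16.5 N at the end.
- nipple_head (a point): Centre of the 8 mm ball head of the grease nipple on the bearing next to the felt buff (spindle's +y end), 115 mm above the bench. z points out along the nipple's axis, 30 degrees from vertical towards the spindle's -x (robot's side); the gun's z must lie along it. Neck 5 mm thick; an 11 mm hexagon begins 10 mm below. The like nipple on the other bearing, 150 mm along -y, is not used.
- spindle: Buffing spindle bolted to the bench. Origin on the bench under its middle, y along the shaft. Grey bed 140 x 230 mm, 40 mm high; two pillow-block bearings at y = -75 and +75 mm, 104 mm high; 20 mm shaft 73 mm up; felt buff of 100 mm at y = 130 to 154 mm, top 123 mm up; 60 mm belt pulley at y = -126 to -110 mm.
- stand: Sheet-metal tool stand fixed to the bench: origin on the bench under its middle; foot 90 x 170 mm, top plate 60 x 170 mm, 6 mm thick, its top 81 mm up. Two 25 mm holes at y = -45 and +45 mm; the tools' collars rest on the plate, the coupler's mouth hangs 25 mm above the bench.
- driver: Screwdriver with a turned wooden handle (up to 36 mm wide, 98 mm tall) hanging upright in the other hole of the stand; origin at the underside of its collar, z up. To be left there.
- watch: Wristwatch head without strap, 40 mm across, 10 mm thick, lying on the bench; origin at its underside. To be left alone.
- dustcup: Small clear dust cup, 54 mm across, 32 mm high, standing on the bench; origin at its underside. To be left alone.
- oilbottle: Small white bottle, 38 mm across, 75 mm high, standing on the bench; origin at its underside. To be left alone.
There are look-alikes about, which are no part of the job. Leave any blue look-alike of the gun alone.

How it is judged (in metres and radians):
On the way, in this order (a step that is already met when the one before it is completed fails the run):
1. the gun is held clear of the stand (height (world z) of coupler_seat above 0.095 m and contact force between the fingers and gun above 3 N and contact force between gun and stand below 0.1 N), for 0.1 s.
2. the coupler has snapped onto the nipple next to the buff (distance between coupler_seat and nipple_head below 0.0025 m and angle between the z axis of gun and the z axis of nipple_head, either way round below 0.175 rad), for 0.1 s.
At the end, for the whole second after the job is handed in: The coupler is snapped home on the nipple next to the buff (the head's centre within 2.5 mm of its seat), the gun's axis within 10 degrees of the nipple's, the nose pushed in at least 9.5 of its 15 mm and pressing on the nipple with more than 8 N, the fingers still gripping the gun, and all at rest (all of step 2 and value of joint nose above 0.0095 m and contact force between gun and spindle above 8 N and contact force between the fingers and gun above 3 N and linear speed of gun below 0.02 m/s and contact force between gun and stand below 0.1 N); the arm keeps its last pose, push and grip.
It fails at once if the screwdriver is moved by more than 30 mm (distance of driver from where it was at the start of the episode above 0.03 m).
It fails at once if the watch is moved by more than 30 mm (distance of watch from where it was at the start of the episode above 0.03 m).
It fails at once if the cup is moved by more than 30 mm (distance of dustcup from where it was at the start of the episode above 0.03 m).
It fails at once if the bottle is moved by more than 30 mm (distance of oilbottle from where it was at the start of the episode above 0.03 m).
It also fails if it takes over 42 s, if anything falls off the work surface, if the arm or the gripper's body presses on something with over 40 N, if the wrist force passes 120 N, or if a joint passes its speed limit or range.

## Working session

There is one attempt and no reset: what is moved stays moved. The work goes in short steps, Python scripts to look and compute and a tool call to move; the robot and the scene stay as the last step left them, time stands still between calls to the robot, and variables do not carry over. Pictures are saved under pics/ and viewed, and the job is handed in when it is done.

Besides the shell and the picture viewer there is one more tool, called after ">>>" as name(argument=value, ...) on one line, values as JSON. drive_tool: Moves the arm, as the interface text tells. Its arguments: {"type":"object","properties":{"translation":{"type":"array"},"delta_rot":{"type":"array"},"hand":{"type":"number"},"newtons":{"type":"number"}},"required":["translation","delta_rot"]}

```bash
ls; mkdir -p pics
python3 - <<'E'
from cell import r, imaging, order
import cv2, numpy as np
np.set_printoptions(precision=4,suppress=True)
print(r.observe())
for n in ["scene","side","wrist"]:
    im=imaging.grab_frame(n); cv2.imwrite(f"pics/{n}0.png",im[:,:,::-1])
    c=imaging.calibration(n); print(n,c["intrinsics"],c["pose"])
E
```

```text
pics
{'t': 0.0, 'qpos': array([-74.8279,  18.3512,  89.7066,   0.0008,  72.0422,  -1.1461]), 'joint_velocities': array([ 0.0009, -0.056 , -0.0475,  0.0668, -0.0654, -0.0147]), 'joint_efforts': array([  0.0012, -41.5521, -23.4165,   0.0001,   0.0083,   0.    ]), 'ee_pos': array([ 161.5159, -551.6762,  403.8856]), 'ee_rot': array([[-0.0004,  0.281 , -0.9597],
       [ 0.0017, -0.9597, -0.281 ],
       [-1.    , -0.0017, -0.    ]]), 'wrist_force': array([0.1089, 0.265 , 0.1323]), 'ft_torque': array([-0.0021, -0.0125, -0.0118]), 'finger_gap': 85.35713998968299}
scene [[367.8629   0.     261.2464]
 [  0.     367.8629 194.8219]
 [  0.       0.       1.    ]] [[   0.6665    0.436    -0.6048 1076.2891]
 [   0.7455   -0.3862    0.5432 -581.8026]
 [   0.0033   -0.8129   -0.5824  606.9427]
 [   0.        0.        0.        1.    ]]
side [[429.5726   0.     257.0056]
 [  0.     429.5726 192.9871]
 [  0.       0.       1.    ]] [[ -0.9839  -0.0755   0.1621 406.4656]
 [ -0.1774   0.5265  -0.8315 781.6982]
 [ -0.0226  -0.8468  -0.5314 653.5884]
 [  0.       0.       0.       1.    ]]
wrist [[325.624    0.     249.8979]
 [  0.     325.624  192.6416]
 [  0.       0.       1.    ]] [[   0.2804   -0.9184   -0.2791  232.3823]
 [  -0.9599   -0.2684   -0.081  -532.2697]
 [  -0.0005    0.2906   -0.9568  373.0371]
 [   0.        0.        0.        1.    ]]
```

View pics/scene0.png

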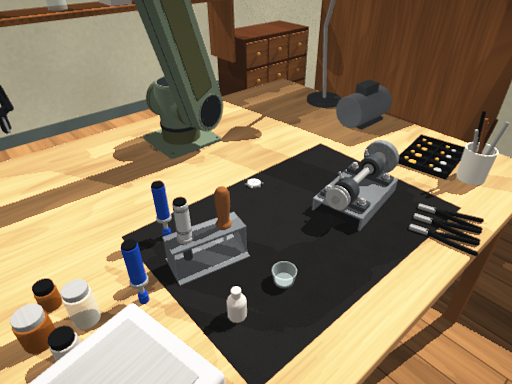

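View pics/side0.png

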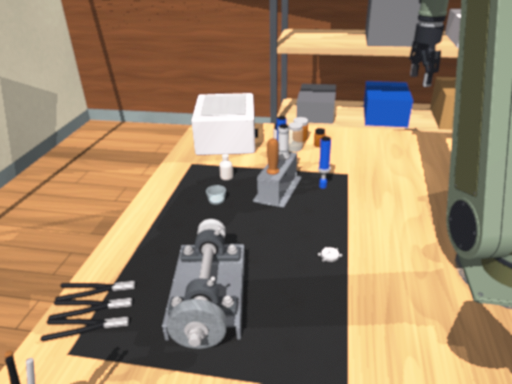

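View pics/wrist0.png

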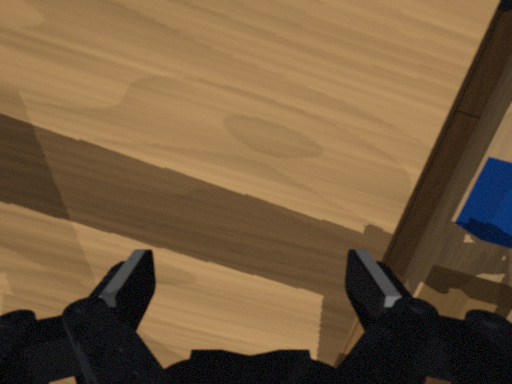

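Run:
```python
from cell import r, imaging, order
import cv2, numpy as np, pickle
np.set_printoptions(precision=4,suppress=True)
out={}
for n in ["scene","side"]:
    for l in ["gun","driver","stand","spindle","watch","dustcup","oilbottle","nipple_head"]:
        try: res=imaging.outline_of(n,l)
        except Exception as e: print(n,l,e); continue
        out[n,l]=res
        for d in res:
            m=d["mask"]; ys,xs=np.nonzero(m)
            print(n,l,round(d["score"],2),d["at"],m.sum(),(xs.min(),xs.max(),ys.min(),ys.max()) if len(xs) else None)
pickle.dump(out,open("out.pkl","wb"))
print(r.observe()["t"])
for n,(x0,y0,x1,y1) in {"scene":(300,120,420,240),"side":(150,210,270,360)}.items():
    im=cv2.imread(f"pics/{n}0.png")[y0:y1,x0:x1]
    cv2.imwrite(f"pics/{n}0z.png",cv2.resize(im,None,fx=4,fy=4,interpolation=cv2.INTER_CUBIC))
im=cv2.imread(f"pics/scene0.png")[170:290,130:260]
cv2.imwrite(f"pics/scene0s.png",cv2.resize(im,None,fx=5,fy=5,interpolation=cv2.INTER_CUBIC))
```

```text
scene gun 0.92 [163.7, 203.3] 673 (np.int64(151), np.int64(171), np.int64(180), np.int64(235))
scene gun 0.87 [133.6, 267.1] 1002 (np.int64(121), np.int64(149), np.int64(239), np.int64(303))
scene gun 0.63 [185.7, 220.8] 729 (np.int64(173), np.int64(193), np.int64(197), np.int64(258))
scene driver 0.96 [221.7, 206.1] 574 (np.int64(215), np.int64(230), np.int64(186), np.int64(241))
scene stand 0.71 [207.9, 251.3] 3520 (np.int64(164), np.int64(248), np.int64(212), np.int64(284))
scene spindle 0.78 [363.3, 187.2] 4031 (np.int64(312), np.int64(398), np.int64(140), np.int64(229))
scene dustcup 0.78 [283.7, 273.2] 530 (np.int64(272), np.int64(296), np.int64(262), np.int64(288))
scene oilbottle 0.85 [234.8, 304.2] 578 (np.int64(227), np.int64(247), np.int64(286), np.int64(322))
side gun 0.87 [323.5, 154.3] 439 (np.int64(318), np.int64(331), np.int64(136), np.int64(186))
side gun 0.67 [285.0, 138.5] 340 (np.int64(279), np.int64(289), np.int64(123), np.int64(159))
side driver 0.59 [275.2, 152.4] 425 (np.int64(267), np.int64(279), np.int64(138), np.int64(174))
side stand 0.76 [280.7, 180.1] 1414 (np.int64(255), np.int64(299), np.int64(152), np.int64(205))
side spindle 0.69 [204.9, 288.1] 7507 (np.int64(163), np.int64(244), np.int64(219), np.int64(347))
side watch 0.69 [330.1, 252.9] 215 (np.int64(321), np.int64(341), np.int64(248), np.int64(261))
side dustcup 0.72 [215.0, 193.1] 267 (np.int64(207), np.int64(225), np.int64(185), np.int64(202))
side oilbottle 0.6 [225.9, 167.8] 266 (np.int64(220), np.int64(232), np.int64(154), np.int64(178))
side nipple_head 0.55 [212.8, 282.3] 39 (np.int64(207), np.int64(214), np.int64(277), np.int64(285))
0.95
```

View pics/scene0z.png

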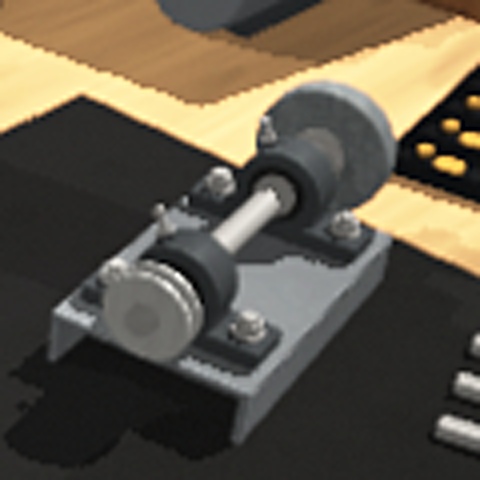

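View pics/side0z.png

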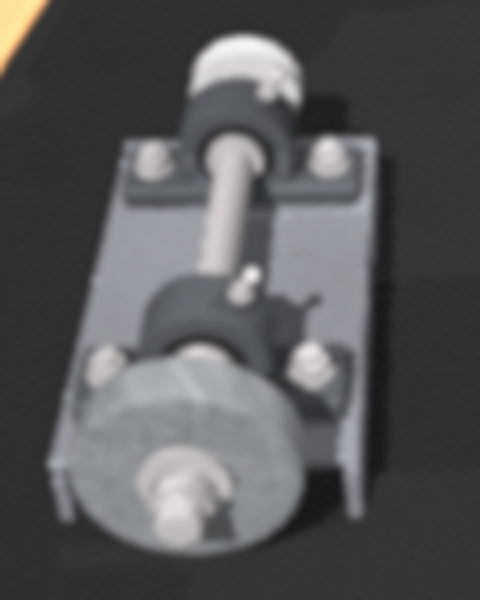

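View pics/scene0s.png

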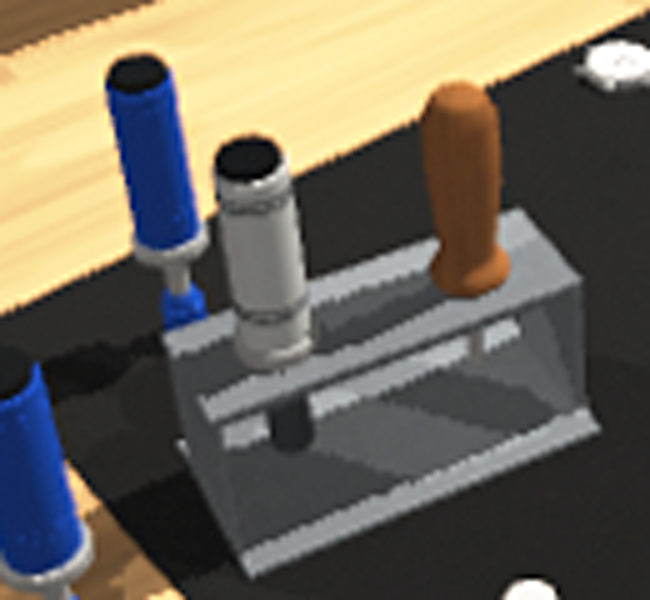

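```bash
cat > h.py <<'E'
import numpy as np
from cell import r, imaging, order
np.set_printoptions(precision=3,suppress=True)
def ray(n,px,C=None):
    c=C or imaging.calibration(n); K=np.array(c["intrinsics"]); P=np.array(c["pose"])
    d=P[:3,:3]@np.linalg.inv(K)@[px[0],px[1],1]; return P[:3,3],d/np.linalg.norm(d)
def plane(n,px,z,C=None):
    o,d=ray(n,px,C); return o+d*(z-o[2])/d[2]
def tri(obs):
    A=np.zeros((3,3));b=np.zeros(3);R=[]
    for o,d in obs:
        M=np.eye(3)-np.outer(d,d);A+=M;b+=M@o
    p=np.linalg.solve(A,b); return p,[np.linalg.norm((np.eye(3)-np.outer(d,d))@(p-o)) for o,d in obs]
def proj(n,p,C=None):
    c=C or imaging.calibration(n); P=np.array(c["pose"]); q=P[:3,:3].T@(np.asarray(p)-P[:3,3]); q=np.array(c["intrinsics"])@q; return q[:2]/q[2]
E
python3 - <<'E'
from h import *
import cv2
print("nip scene z115",plane("scene",(366.3,150.5),115),"side",plane("side",(213.5,278.3),115), tri([ray("scene",(366.3,150.5)),ray("side",(213.5,278.3))]))
S=lambda x,y:(x/4+300,y/4+120); D=lambda x,y:(x/4+150,y/4+210); T=lambda x,y:(x/5+130,y/5+170)
# other nipple: scene (160,212)?; side (285,80)
print("nip2 scene",plane("scene",S(160,211),115),"side",plane("side",D(287,78),115))
print("bed top corners scene",[plane("scene",S(*p),40) for p in [(52,305),(240,392),(390,240)]])
print("bed top side",[plane("side",D(*p),40) for p in [(125,140),(377,138),(362,465),(52,460)]])
print("stand top plate",[plane("scene",T(*p),81) for p in [(165,338),(207,415),(582,275),(518,210)]])
print("gun cap",plane("scene",T(248,157),181),"driver top",plane("scene",T(461,88),179), "gun side")
print(plane("side",(282.5,124),181))
im=cv2.imread("pics/side0.png")[110:215,240:345]
cv2.imwrite("pics/side0s.png",cv2.resize(im,None,fx=6,fy=6,interpolation=cv2.INTER_CUBIC)[:600])
E
```

```text
nip scene z115 [601.146 234.839 115.   ] side [597.086 234.082 115.   ] (array([598.854, 234.903, 114.699]), [np.float64(1.9710184567630047), np.float64(1.9710184567631521)])
nip2 scene [625.55   88.368 115.   ] side [618.201  90.289 115.   ]
bed top corners scene [array([582.738,  44.743,  40.   ]), array([719.298,  62.454,  40.   ]), array([688.098, 281.299,  40.   ])]
bed top side [array([724.497,  64.357,  40.   ]), array([583.381,  41.141,  40.   ]), array([543.005, 270.116,  40.   ]), array([682.757, 289.642,  40.   ])]
stand top plate [array([ 508.207, -349.647,   81.   ]), array([ 560.042, -360.089,   81.   ]), array([ 593.506, -191.777,   81.   ]), array([ 538.536, -184.214,   81.   ])]
gun cap [ 545.383 -317.515  181.   ] driver top [ 559.76  -225.683  179.   ] gun side
[ 544.509 -322.083  181.   ]
```

View pics/side0s.png

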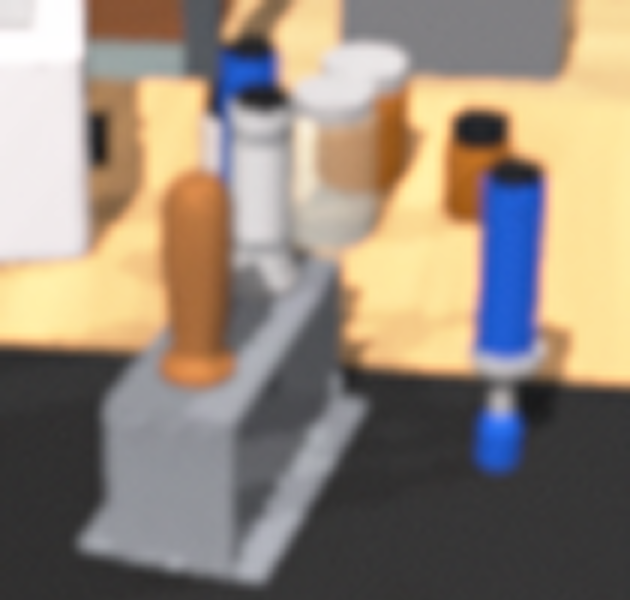

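```bash
cat >> h.py <<'E'
from scipy.spatial.transform import Rotation as Ro
def nrm(v): return np.asarray(v,float)/np.linalg.norm(v)
def frame(x,y):
    x=nrm(x); y=np.asarray(y,float); y=nrm(y-x*(x@y)); return np.column_stack([x,y,np.cross(x,y)])
def cmd(R,grasp=None,tcp=None,s=None):
    s=s or r.observe(); R0=np.array(s["ee_rot"]); p0=np.array(s["ee_pos"])
    if tcp is None: tcp=np.asarray(grasp,float)-155*R[:,0]
    t=R0.T@(tcp-p0)/300; w=Ro.from_matrix(R0.T@R).as_rotvec()/np.pi
    print("t",s["t"],"tcp",p0,"target",tcp,"dist",np.linalg.norm(tcp-p0),"deg",np.linalg.norm(w)*180)
    print("translation",t.round(4),"rot",w.round(4),"F",np.array(s["wrist_force"]),"gap",s["finger_gap"]); return t,w
Rg=frame([0,0,-1],[.982,-.19,0])
E
python3 - <<'E'
from h import *
print(plane("scene",(160,182),120),plane("scene",(166,233),10),plane("side",(326,138),120),plane("side",(323,185),10))
print(plane("scene",(129,241),120),plane("scene",(143,298),10))
print("side cap",plane("side",(283.7,126.3),181), tri([ray("scene",(179.6,201.4)),ray("side",(283.7,126.3))]))
cmd(Rg,grasp=[545,-319,250])
E
```

```text
[ 371.322 -273.406  120.   ] [ 421.66 -304.53   10.  ] [ 423.711 -378.27   120.   ] [ 421.832 -295.143   10.   ]
[ 515.44  -420.788  120.   ] [ 563.721 -438.17    10.   ]
side cap [ 539.215 -306.703  181.   ] (array([ 540.375, -315.147,  177.193]), [np.float64(0.17818365879134032), np.float64(0.17818365879114065)])
t 0.95 tcp [ 161.571 -551.823  404.756] target [ 545. -319.  405.] dist 448.5805843607709 deg 62.72969344379064
translation [-0.001 -0.386 -1.445] rot [-0.348  0.    -0.   ] F [-0.042  0.77   0.222] gap 85.24224913913446
```

>>> drive_tool(translation=[[0,-0.257,-0.963],[0,-0.257,-0.963],[0,-0.257,-0.963],[0,-0.257,-0.963],[0,-0.257,-0.963],[0,-0.257,-0.963],[0,-0.257,-0.963],[0,-0.257,-0.963]], delta_rot=[[-0.348,0,0],[-0.348,0,0],[-0.348,0,0],[-0.348,0,0],[-0.348,0,0],[-0.348,0,0],[-0.348,0,0],[-0.348,0,0]], hand=-1, newtons=100)

```text
t: 1.75
ee_pos: [418.7, -395.4, 404.6]
ee_rot: [[-0.0, 0.983, -0.185], [-0.0, -0.185, -0.983], [-1.0, -0.0, 0.0]]
wrist_force: [0.0, 0.2, -1.0]
finger_gap: 85.3
```

Run:
```python
from h import *
cmd(Rg,grasp=[545,-318,250])
```

```text
t 1.75 tcp [ 418.714 -395.439  404.572] target [ 545. -318.  405.] dist 148.1389761982047 deg 0.30778985982196355
translation [-0.002  0.366 -0.331] rot [0.002 0.    0.   ] F [ 0.036  0.204 -0.976] gap 85.29078412302218
```

>>> drive_tool(translation=[[0,0.366,-0.331],[0,0.366,-0.331],[0,0.366,-0.331],[0,0.366,-0.331],[0,0.366,-0.331]], delta_rot=[[0,0,0],[0,0,0],[0,0,0],[0,0,0],[0,0,0]])

```text
t: 2.25
ee_pos: [544.6, -319.6, 404.2]
ee_rot: [[-0.001, 0.982, -0.189], [-0.0, -0.189, -0.982], [-1.0, -0.001, 0.0]]
wrist_force: [-0.2, -0.4, -0.8]
finger_gap: 85.6
```

Run:
```python
from h import *
import cv2,pickle
c=imaging.calibration("wrist"); im=imaging.grab_frame("wrist"); cv2.imwrite("pics/w1.png",im[:,:,::-1])
pickle.dump(c,open("w1.pkl","wb"))
for d in imaging.outline_of("wrist","gun"):
    ys,xs=np.nonzero(d["mask"]); print(d["score"],d["at"],xs.min(),xs.max(),ys.min(),ys.max())
print(r.observe()["ee_pos"])
print("pred cap",proj("wrist",[545,-318,181],c),"collar",proj("wrist",[545,-318,89],c), proj("wrist",[541,-315,181],c))
```

```text
0.93 [104.4, 195.5] 62 154 158 230
0.88 [294.7, 298.1] 271 316 241 347
0.86 [246.6, 196.3] 222 266 156 230
[ 543.207 -320.7    404.642]
pred cap [250.382 211.594] collar [250.296 176.015] [243.202 208.314]
```

View pics/w1.png

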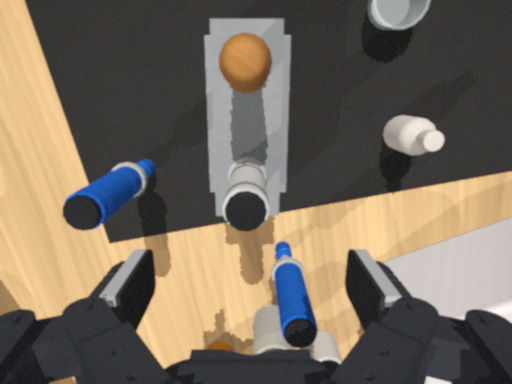

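Run:
```python
from h import *
import pickle
c=pickle.load(open("w1.pkl","rb"))
print("cap",plane("wrist",(246,210.5),181,c),"collar~",plane("wrist",(246.8,172),89,c))
print("blue",plane("wrist",(297,332),156,c),plane("wrist",(283,245),10,c),"blue2",plane("wrist",(83,212),156,c),plane("wrist",(147,165),10,c))
print("stand plate",[plane("wrist",p,81,c) for p in [(206,36),(290,36),(210,192),(285,192)]])
print("driver top",plane("wrist",(245,60),170,c))
cmd(Rg,grasp=[543,-317.5,156])
```

```text
cap [ 542.439 -316.761  181.   ] collar~ [ 542.629 -313.773   89.   ]
blue [ 560.498 -435.074  156.   ] [ 564.164 -430.508   10.   ] blue2 [ 426.471 -304.826  156.   ] [ 428.453 -302.464   10.   ]
stand plate [array([ 531.4  , -197.309,   81.   ]), array([ 598.862, -210.366,   81.   ]), array([ 504.608, -327.944,   81.   ]), array([ 573.642, -341.285,   81.   ])]
driver top [ 558.912 -229.48   170.   ]
t 2.35 tcp [ 543.207 -320.7    404.642] target [ 543.  -317.5  311. ] dist 93.69726954690223 deg 0.13445833862896353
translation [ 0.312 -0.003 -0.011] rot [-0.001  0.     0.   ] F [-0.309  0.275  0.195] gap 85.18396356951737
```

>>> drive_tool(translation=[[0.17,-0.004,-0.013],[0.26,-0.004,-0.013],[0.345,-0.004,-0.013],[0.345,-0.004,-0.013],[0.345,-0.004,-0.013]], delta_rot=[[0,0,0],[0,0,0],[0,0,0],[0,0,0],[0,0,0]])

```text
t: 2.85
ee_pos: [542.9, -317.2, 301.9]
ee_rot: [[0.0, 0.981, -0.193], [-0.0, -0.193, -0.981], [-1.0, 0.0, 0.0]]
wrist_force: [-0.5, -0.6, 0.5]
finger_gap: 85.0
```

Run:
```python
from h import *
import cv2
im=imaging.grab_frame("wrist"); cv2.imwrite("pics/w2.png",im[:,:,::-1])
im=imaging.grab_frame("scene"); cv2.imwrite("pics/s2.png",im[:,:,::-1])
cmd(Rg,grasp=[542.5,-316.5,146])
```

```text
t 2.95 tcp [ 543.524 -317.055  303.299] target [ 542.5 -316.5  301. ] dist 2.5774643730581674 deg 0.2584797211049208
translation [ 0.008 -0.004 -0.001] rot [-0.001  0.    -0.001] F [-0.522 -0.234  0.313] gap 85.85340081777494
```

View pics/w2.png

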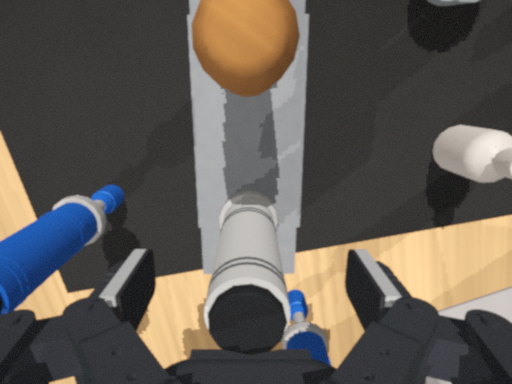

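View pics/s2.png

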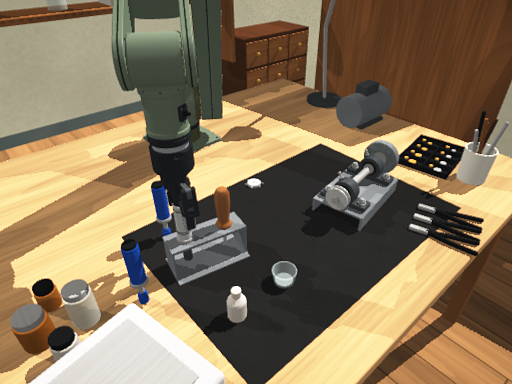

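>>> drive_tool(translation=[[0,0,0],[0,0,0],[0,0,0],[0,0,0],[0,0,0],[0,0,0],[0,0,0],[0,0,0],[0,0,0],[0,0,0]], delta_rot=[[0,0,0],[0,0,0],[0,0,0],[0,0,0],[0,0,0],[0,0,0],[0,0,0],[0,0,0],[0,0,0],[0,0,0]], hand=1, newtons=100)

```text
t: 3.95
ee_pos: [543.3, -316.1, 301.8]
ee_rot: [[-0.0, 0.982, -0.191], [-0.0, -0.191, -0.982], [-1.0, -0.0, 0.0]]
wrist_force: [-2.2, 0.7, 4.8]
finger_gap: 28.6
```

>>> drive_tool(translation=[[-0.05,0,0],[-0.15,0,0],[-0.3,0,0],[-0.45,0,0],[-0.567,0,0],[-0.567,0,0],[-0.567,0,0]], delta_rot=[[0,0,0],[0,0,0],[0,0,0],[0,0,0],[0,0,0],[0,0,0],[0,0,0]])

```text
t: 4.65
ee_pos: [543.5, -316.1, 470.3]
ee_rot: [[-0.001, 0.982, -0.191], [0.0, -0.191, -0.982], [-1.0, -0.001, -0.0]]
wrist_force: [-0.4, -0.4, -4.0]
finger_gap: 27.8
```

```bash
cat >> h.py <<'E'
ps=np.radians(8.8)
n=np.array([-.5*np.cos(ps),-.5*np.sin(ps),np.sqrt(.75)])
Rn=frame(-n,[np.cos(ps),np.sin(ps),0.5])
HEAD=np.array([599,234.7,115.])
E
python3 - <<'E'
from h import *
import cv2
for k in ["wrist","scene","side"]:
    im=imaging.grab_frame(k); cv2.imwrite(f"pics/{k}3.png",im[:,:,::-1])
# grasp pt at gun z=65 -> seat 46.3 ahead; standoff 60
cmd(Rn,grasp=HEAD+n*(111.3+80))
E
```

```text
t 4.8 tcp [ 543.474 -316.126  468.266] target [427.888 208.211 414.905] dist 539.5700132842491 deg 36.0653143442425
translation [ 0.184 -0.712 -1.641] rot [-0.108  0.028  0.167] F [ 0.116 -0.196 -3.84 ] gap 27.536414532416646
```

View pics/wrist3.png

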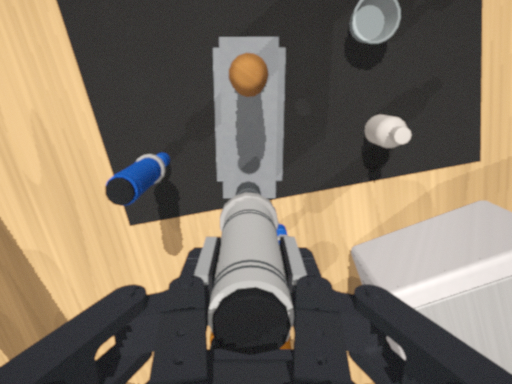

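View pics/scene3.png

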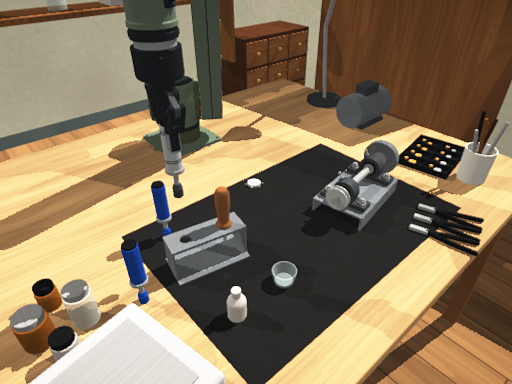

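>>> drive_tool(translation=[[0,-0.36,-0.9],[0,-0.36,-0.9],[0,-0.36,-0.9],[0,-0.36,-0.9],[0,-0.36,-0.9],[0,-0.36,-0.9],[0,-0.36,-0.9]], delta_rot=[[0,0,0],[0,0,0],[0,0,0],[0,0,0],[0,0,0],[0,0,0],[0,0,0]])

```text
t: 5.5
ee_pos: [487.9, -26.6, 469.8]
ee_rot: [[-0.004, 0.983, -0.186], [0.003, -0.186, -0.983], [-1.0, -0.004, -0.002]]
wrist_force: [1.0, -0.7, -2.8]
finger_gap: 27.4
```

Run:
```python
from h import *
cmd(Rn,grasp=HEAD+n*(111.3+80))
```

```text
t 5.5 tcp [487.864 -26.595 469.837] target [427.888 208.211 414.905] dist 248.49224267137794 deg 35.8559755383847
translation [ 0.186 -0.341 -0.732] rot [-0.106  0.028  0.166] F [ 0.953 -0.742 -2.776] gap 27.418859244929212
```

>>> drive_tool(translation=[[0,-0.15,-0.15],[0,-0.3,-0.3],[0,-0.341,-0.45],[0,-0.341,-0.6],[0.05,-0.341,-0.732],[0.186,-0.341,-0.732],[0.186,-0.341,-0.732],[0.186,-0.341,-0.732],[0.186,-0.341,-0.732]], delta_rot=[[-0.106,0.028,0.166],[-0.106,0.028,0.166],[-0.106,0.028,0.166],[-0.106,0.028,0.166],[-0.106,0.028,0.166],[-0.106,0.028,0.166],[-0.106,0.028,0.166],[-0.106,0.028,0.166],[-0.106,0.028,0.166]])

```text
t: 6.4
ee_pos: [431.7, 204.0, 416.7]
ee_rot: [[0.499, 0.854, 0.146], [0.072, 0.127, -0.989], [-0.863, 0.504, 0.001]]
wrist_force: [0.4, 0.6, -2.7]
finger_gap: 27.9
```

Run:
```python
from h import *
import cv2,pickle
C={}
for k in ["wrist","scene","side"]:
    C[k]=imaging.calibration(k)
    im=imaging.grab_frame(k); cv2.imwrite(f"pics/{k}4.png",im[:,:,::-1])
s=r.observe()
pickle.dump((C,s),open("v4.pkl","wb"))
cmd(Rn,grasp=HEAD+n*(111.3+80),s=s); print(s["qpos"])
R=np.array(s["ee_rot"]);g=s["ee_pos"]+155*R[:,0]
mouth=g+R[:,0]*(65+56)
for k in C: print(k,"head",proj(k,HEAD,C[k]),"mouth",proj(k,mouth,C[k]))
for k,(x,y) in {"scene":(366,130),"side":(213,250)}.items():
    p=proj(k,HEAD,C[k]).astype(int); 
    im=cv2.imread(f"pics/{k}4.png")[p[1]-90:p[1]+30,p[0]-70:p[0]+70]
    cv2.imwrite(f"pics/{k}4z.png",cv2.resize(im,None,fx=5,fy=5,interpolation=cv2.INTER_CUBIC)); print(k,p-[70,90])
```

```text
t 6.55 tcp [431.457 203.902 417.103] target [427.888 208.211 414.905] dist 6.011066194607709 deg 0.5489906979659557
translation [ 0.001 -0.012 -0.016] rot [-0.002  0.002 -0.002] F [ 1.351  0.799 -3.288] gap 27.634287823394697
[ 26.69    3.393 110.032 -14.854  38.481  27.655]
wrist head [244.874 163.724] mouth [250.726 190.377]
scene head [365.62  150.235] mouth [358.071 126.633]
side head [212.38  278.423] mouth [227.707 248.575]
scene [295  60]
side [142 188]
```

View pics/wrist4.png

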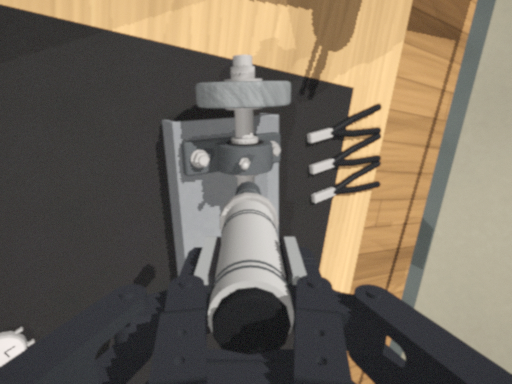

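View pics/scene4z.png

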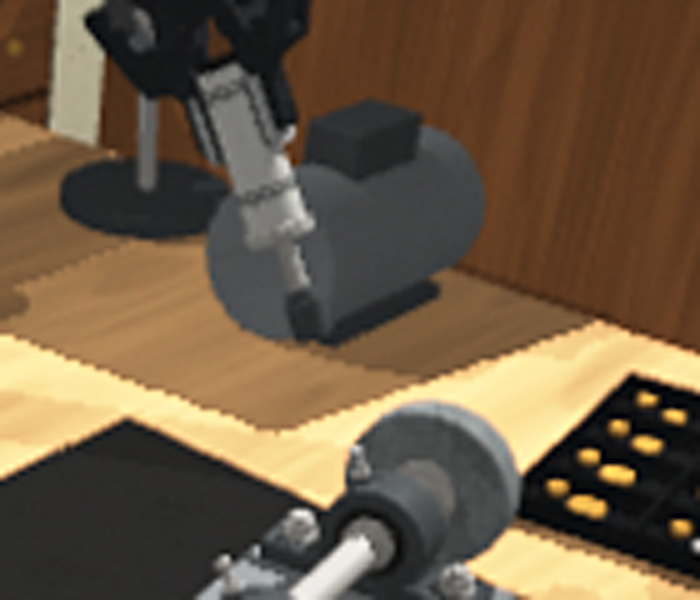

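View pics/side4z.png

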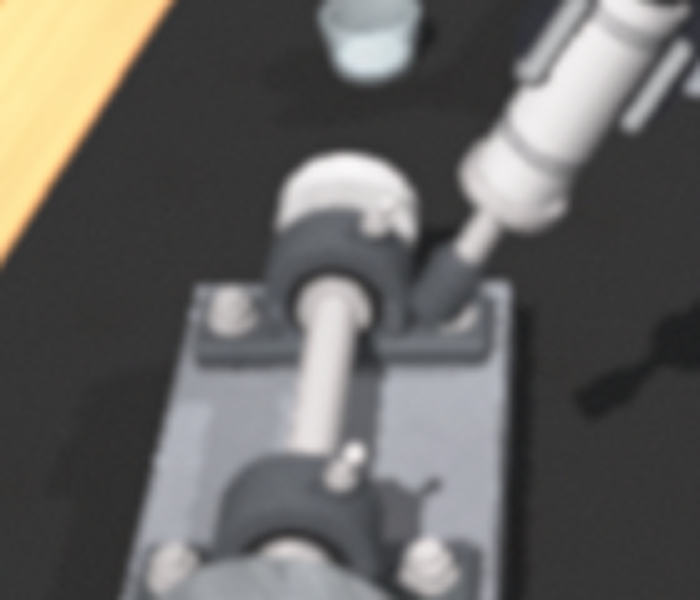

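```bash
python3 - <<'E'
from h import *
import pickle
C,s=pickle.load(open("v4.pkl","rb"))
R=np.array(s["ee_rot"]);g=s["ee_pos"]+155*R[:,0]
for nm,d in [("mouth",121),("collar front",65),("capend",-35)]:
    for k in C: print(nm,k,proj(k,g+R[:,0]*d,C[k]))
H=tri([ray("scene",(366.8,151),C["scene"]),ray("side",(213.4,278.4),C["side"]),ray("wrist",(245,163),C["wrist"])]);print("head",H)
M=tri([ray("scene",(355.7,127),C["scene"]),ray("side",(227.6,250),C["side"])]);print("mouth",M, "exp",g+R[:,0]*121)
Cc=tri([ray("scene",(351.2,107),C["scene"]),ray("side",(245,229),C["side"])]);print("collar",Cc,"exp",g+R[:,0]*65)
print("dir",nrm(Cc[0]-M[0]),"n",n,"tool",-R[:,0])
E
python3 - <<'E'
import cv2
im=cv2.imread("pics/scene4.png")[70:160,330:400];cv2.imwrite("pics/scene4y.png",cv2.resize(im,None,fx=8,fy=6.6,interpolation=cv2.INTER_NEAREST))
im=cv2.imread("pics/wrist4.png")[140:365,180:330];cv2.imwrite("pics/wrist4y.png",cv2.resize(im,None,fx=2.6,fy=2.6,interpolation=cv2.INTER_CUBIC))
E
```

```text
mouth wrist [250.726 190.377]
mouth scene [358.071 126.633]
mouth side [227.707 248.575]
collar front wrist [250.903 216.162]
collar front scene [351.317 106.962]
collar front side [242.919 226.07 ]
capend wrist [251.666 326.938]
capend scene [338.784  70.461]
capend side [273.124 181.383]
head (array([599.794, 235.03 , 113.845]), [np.float64(2.691742582495193), np.float64(2.7622921058818495), np.float64(0.2174131402112274)])
mouth (array([567.016, 222.374, 176.219]), [np.float64(3.23368017844616), np.float64(3.2336801784459834)]) exp [569.398 223.969 178.889]
collar (array([537.42 , 224.587, 224.832]), [np.float64(0.45091865229110434), np.float64(0.45091865229102773)]) exp [541.41  219.898 227.222]
dir [-0.52   0.039  0.854] n [-0.494 -0.076  0.866] tool [-0.5   -0.073  0.863]
```

View pics/scene4y.png

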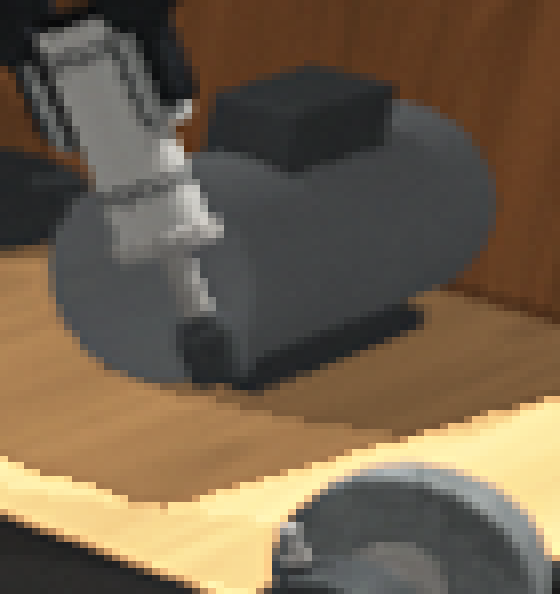

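View pics/wrist4y.png

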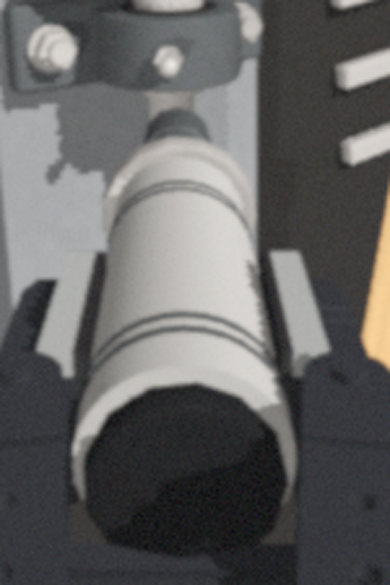

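```bash
sed -i 's/^HEAD=.*/HEAD=np.array([599.5,235.,115.])/' h.py
python3 - <<'E'
from h import *
cmd(Rn,grasp=HEAD+n*(46.3+62+30))
E
```

```text
t 6.55 tcp [431.457 203.902 417.103] target [454.576 212.565 369.005] dist 54.06378366773149 deg 0.5489906979659557
translation [ 0.179 -0.011 -0.018] rot [-0.002  0.002 -0.002] F [ 1.351  0.799 -3.288] gap 27.634287823394697
```

>>> drive_tool(translation=[[0.06,-0.011,-0.018],[0.12,-0.011,-0.018],[0.179,-0.011,-0.018],[0.179,-0.011,-0.018],[0.179,-0.011,-0.018]], delta_rot=[[-0.002,0.002,-0.002],[-0.002,0.002,-0.002],[-0.002,0.002,-0.002],[-0.002,0.002,-0.002],[-0.002,0.002,-0.002]])

```text
t: 7.05
ee_pos: [454.2, 213.1, 368.2]
ee_rot: [[0.492, 0.857, 0.155], [0.078, 0.134, -0.988], [-0.867, 0.498, -0.001]]
wrist_force: [-0.3, 0.0, -3.1]
finger_gap: 28.2
```

```bash
cat > look.py <<'E'
from h import *
import cv2,pickle,sys
k0=sys.argv[1]
C={}
for k in ["wrist","scene","side"]:
    C[k]=imaging.calibration(k)
    im=imaging.grab_frame(k); cv2.imwrite(f"pics/{k}{k0}.png",im[:,:,::-1])
s=r.observe()
pickle.dump((C,s),open(f"v{k0}.pkl","wb"))
cmd(Rn,grasp=HEAD+n*(46.3+62+float(sys.argv[2])),s=s)
R=np.array(s["ee_rot"]);g=s["ee_pos"]+155*R[:,0]
for nm,p in [("head",HEAD),("mouth",g+R[:,0]*118),("collar",g+R[:,0]*62),("cap",g-R[:,0]*38)]:
    print(nm,[(k,proj(k,p,C[k]).round(1)) for k in C])
for k,(x,y,f) in {"scene":(330,90,8),"side":(190,220,8),"wrist":(200,130,6)}.items():
    im=cv2.imread(f"pics/{k}{k0}.png")[y:y+72,x:x+90]
    cv2.imwrite(f"pics/{k}{k0}z.png",cv2.resize(im,None,fx=8,fy=8,interpolation=cv2.INTER_CUBIC))
E
python3 look.py 5 30
```

```text
t 7.2 tcp [453.975 213.348 368.744] target [454.576 212.565 369.005] dist 1.0213440439617707 deg 0.17450426664522664
translation [0.    0.002 0.003] rot [ 0.001 -0.001  0.   ] F [ 0.333  0.257 -3.062] gap 27.8187441846854
head [('wrist', array([252.1, 185.7])), ('scene', array([365.8, 150.3])), ('side', array([212.1, 278.5]))]
mouth [('wrist', array([251.2, 190.8])), ('scene', array([363.5, 143.3])), ('side', array([217.3, 271.9]))]
collar [('wrist', array([251.4, 217.2])), ('scene', array([357. , 124.3])), ('side', array([231.6, 250.6]))]
cap [('wrist', array([252.4, 332.5])), ('scene', array([345.,  89.])), ('side', array([259.8, 208.5]))]
```

View pics/scene5z.png

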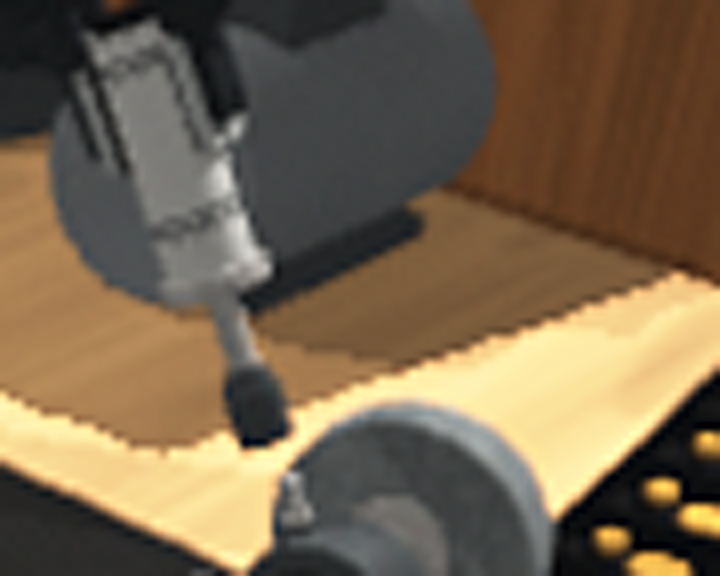

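View pics/side5z.png

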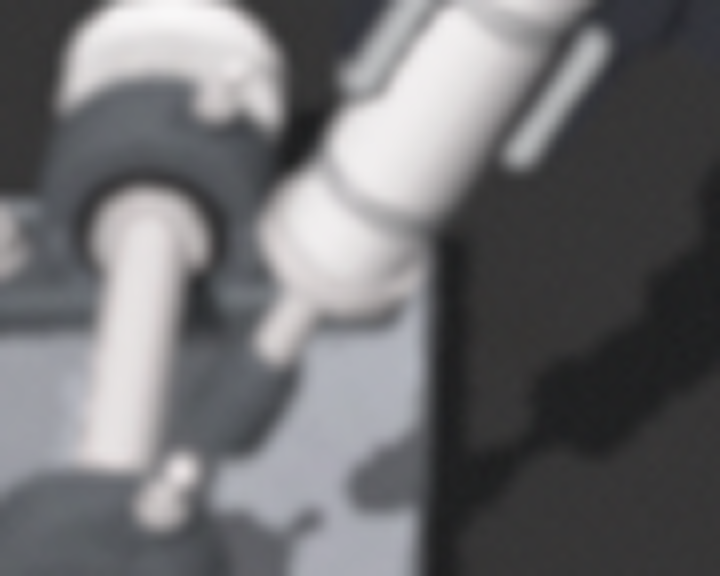

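View pics/wrist5z.png

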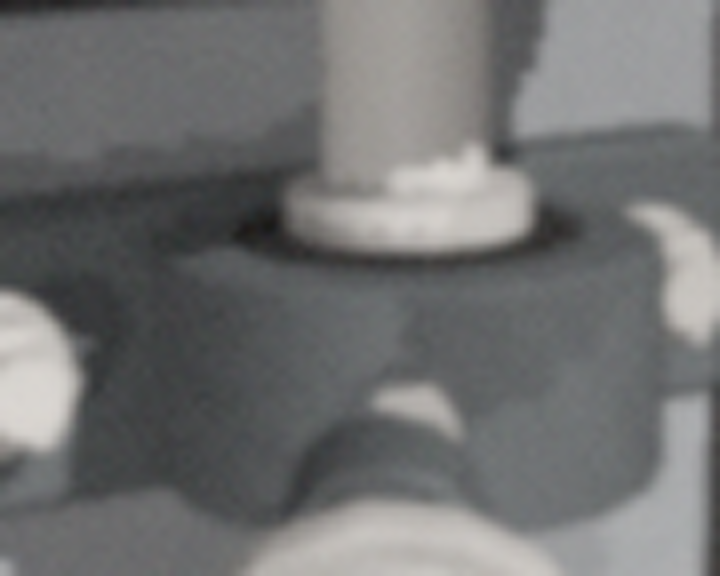

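Run:
```python
from h import *
import pickle
C,s=pickle.load(open("v5.pkl","rb"))
R=np.array(s["ee_rot"]);g=s["ee_pos"]+155*R[:,0]; z=R[:,2];y=R[:,1];x=R[:,0]
c=C["wrist"]
f=lambda p:((proj("wrist",p,c)-[200,130])*8).round(0)
for d in (118,98): 
    m=g+x*d
    print(d,"top",f(m-10*z),"left",f(m-10*y),"right",f(m+10*y),"c",f(m))
m=g+62*x; print("collar c",f(m),"top",f(m-18*z))
print("head",f(HEAD),"top",f(HEAD-z*4), f(HEAD+4*y),"scale px/mm",np.linalg.norm(f(HEAD+y)-f(HEAD)))
# jac
for k in C:
    print(k,[((proj(k,HEAD+v,C[k])-proj(k,HEAD,C[k]))).round(3) for v in (5*x,5*y,5*z)])
```

```text
118 top [410. 387.] left [306. 487.] right [513. 487.] c [409. 487.]
98 top [410. 443.] left [298. 551.] right [522. 551.] c [410. 551.]
collar c [411. 698.] top [412. 471.]
head [417. 445.] top [417. 408.] [455. 445.] scale px/mm 10.0
wrist [array([-0.032, -1.6  ]), array([ 5.985, -0.   ]), array([-0.01 ,  5.729])]
scene [array([0.565, 1.658]), array([ 1.597, -0.314]), array([-0.822,  0.677])]
side [array([-1.191,  1.785]), array([-2.514, -1.029]), array([ 0.307, -1.935])]
```

View pics/wrist5.png

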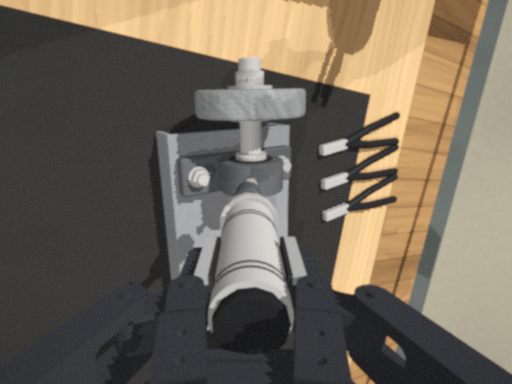

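>>> drive_tool(translation=[[0,0.011,-0.013],[0.02,0.011,-0.013],[0.03,0.011,-0.013],[0.03,0.011,-0.013]], delta_rot=[[0,0,0],[0,0,0],[0,0,0],[0,0,0]])

```text
t: 7.6
ee_pos: [460.6, 218.5, 360.5]
ee_rot: [[0.49, 0.858, 0.156], [0.077, 0.135, -0.988], [-0.869, 0.496, 0.0]]
wrist_force: [-0.2, 0.3, -3.2]
finger_gap: 28.0
```

```bash
python3 look.py 6 21
```

```text
t 7.75 tcp [460.598 218.447 361.041] target [459.023 213.253 361.211] dist 5.429943583355889 deg 0.2733601165664696
translation [-0.004 -0.007  0.016] rot [ 0.001 -0.001  0.001] F [ 0.685  0.221 -2.763] gap 27.690673214643056
head [('wrist', array([250.2, 194.2])), ('scene', array([365.8, 150.3])), ('side', array([212.1, 278.5]))]
mouth [('wrist', array([251.3, 191.3])), ('scene', array([365.9, 146.2])), ('side', array([213.7, 276.8]))]
collar [('wrist', array([251.6, 217.8])), ('scene', array([359.5, 127.3])), ('side', array([227.7, 255.7]))]
cap [('wrist', array([252.9, 333.2])), ('scene', array([347.7,  92.1])), ('side', array([255.4, 213.9]))]
```

View pics/scene6z.png

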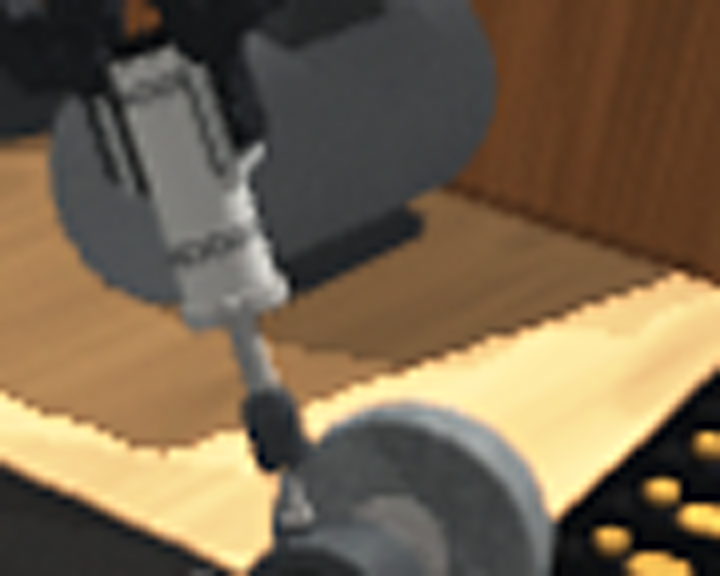

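View pics/side6z.png

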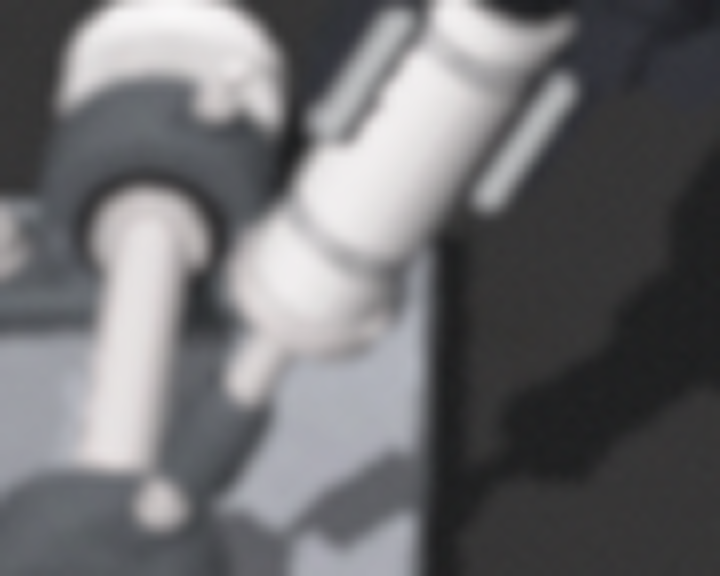

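View pics/wrist6z.png

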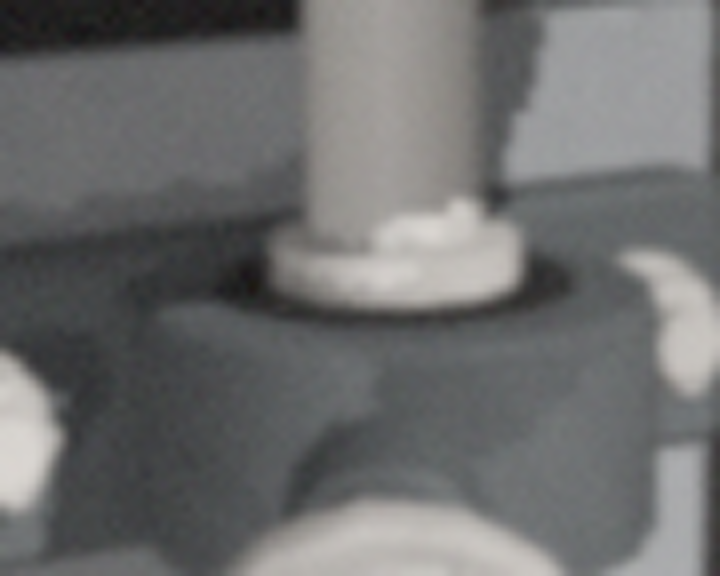

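>>> drive_tool(translation=[[0,0.007,0],[0.01,0.007,0],[0.015,0.007,0],[0.02,0.007,0],[0.025,0.007,0],[0.03,0.007,0],[0.03,0.007,0]], delta_rot=[[0,0,0],[0,0,0],[0,0,0],[0,0,0],[0,0,0],[0,0,0],[0,0,0]])

```text
t: 8.45
ee_pos: [466.4, 218.7, 354.2]
ee_rot: [[0.49, 0.858, 0.155], [0.075, 0.136, -0.988], [-0.869, 0.495, 0.002]]
wrist_force: [-1.5, -3.9, -0.8]
finger_gap: 28.0
```

```bash
python3 look.py 7 12
```

```text
t 8.6 tcp [466.483 218.621 354.207] target [463.47  213.941 353.417] dist 5.621162021492702 deg 0.3548782311347108
translation [-0.004 -0.012  0.014] rot [0.001 0.    0.002] F [-2.721 -4.89  -0.516] gap 28.059072670984996
head [('wrist', array([247.8, 195.9])), ('scene', array([365.8, 150.3])), ('side', array([212.1, 278.5]))]
mouth [('wrist', array([250.5, 191.3])), ('scene', array([367. , 149.2])), ('side', array([211. , 279.2]))]
collar [('wrist', array([250.7, 217.7])), ('scene', array([360.7, 130.3])), ('side', array([224.8, 258.4]))]
cap [('wrist', array([251.5, 332.3])), ('scene', array([349. ,  95.3])), ('side', array([252. , 217.1]))]
```

View pics/scene7z.png

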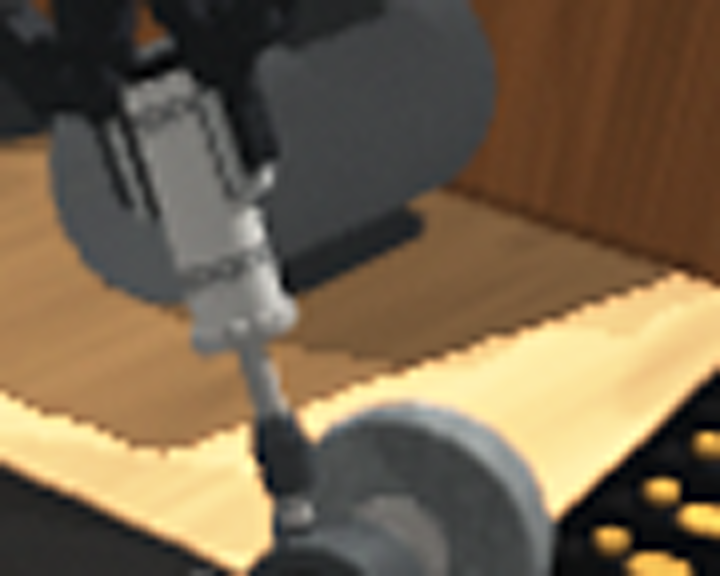

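View pics/side7z.png

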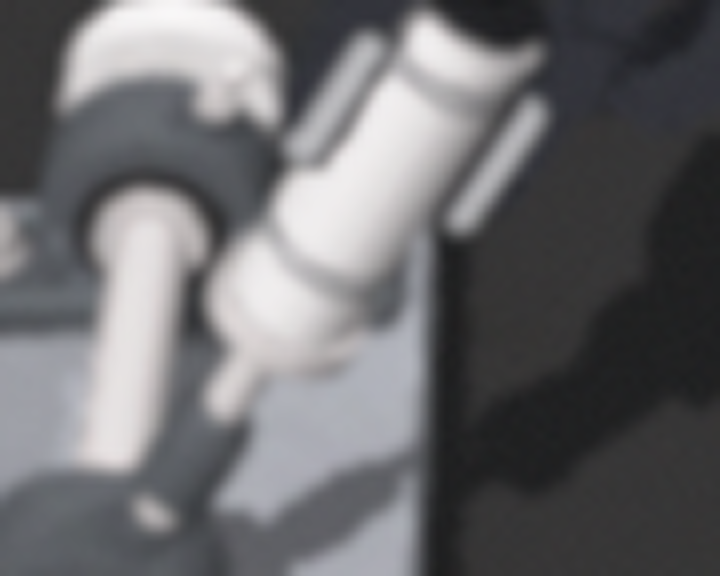

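View pics/wrist7z.png

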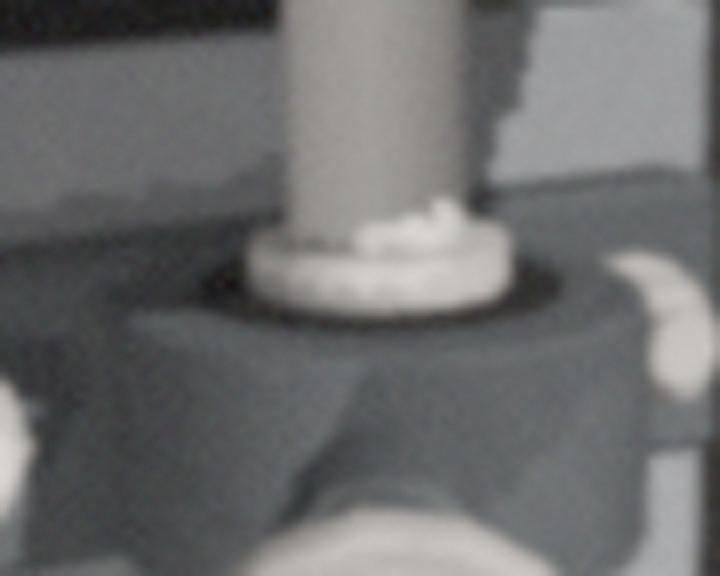

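>>> drive_tool(translation=[[-0.006,0.0,0.004],[-0.006,0.0,0.008],[-0.006,0.0,0.008],[-0.006,0.0,0.008]], delta_rot=[[0,0,0],[0,0,0],[0,0,0],[0,0,0]])

```text
t: 9.0
ee_pos: [466.3, 217.0, 355.9]
ee_rot: [[0.491, 0.857, 0.156], [0.078, 0.135, -0.988], [-0.868, 0.497, -0.001]]
wrist_force: [-1.9, -0.5, -3.9]
finger_gap: 27.9
```

```bash
cat > f.py <<'E'
from h import *
s=r.observe();R=np.array(s["ee_rot"])
F=[];
print(s["t"],"tcp",s["ee_pos"],"toolF",R.T@(np.array(s["wrist_force"])-[0,0,-3]),"seat travel rem",-(HEAD-(s["ee_pos"]+R[:,0]*(155+62+46.3)))@n)
E
python3 f.py
```

```text
9.0 tcp [466.308 216.977 355.898] toolF [-0.203 -2.08   0.181] seat travel rem 12.516817496503373
```

>>> drive_tool(translation=[[0.007,-0.003,0],[0.013,-0.003,0],[0.02,-0.003,0],[0.026,-0.003,0],[0.026,-0.003,0]], delta_rot=[[0,0,0],[0,0,0],[0,0,0],[0,0,0],[0,0,0]])

```text
t: 9.5
ee_pos: [469.4, 217.1, 347.8]
ee_rot: [[0.49, 0.858, 0.156], [0.077, 0.136, -0.988], [-0.869, 0.495, 0.001]]
wrist_force: [1.9, -3.7, -5.8]
finger_gap: 28.0
```

```bash
python3 f.py
```

```text
9.5 tcp [469.44  217.104 347.83 ] toolF [ 3.087 -0.257  3.987] seat travel rem 3.97365205261407
```

```bash
python3 look.py 8 4
```

```text
t 9.65 tcp [469.412 217.142 347.892] target [467.423 214.553 346.489] dist 3.5527606555416518 deg 0.3446076053917216
translation [ 0.    -0.009  0.007] rot [ 0.001 -0.     0.002] F [ 2.578 -2.77  -8.577] gap 28.106919774109524
head [('wrist', array([248.8, 196.5])), ('scene', array([365.8, 150.3])), ('side', array([212.1, 278.5]))]
mouth [('wrist', array([250.5, 191.2])), ('scene', array([367.3, 151.7])), ('side', array([209.9, 281.2]))]
collar [('wrist', array([250.7, 217.6])), ('scene', array([361. , 132.9])), ('side', array([223.6, 260.6]))]
cap [('wrist', array([251.5, 332.2])), ('scene', array([349.3,  98. ])), ('side', array([250.6, 219.7]))]
```

View pics/scene8z.png

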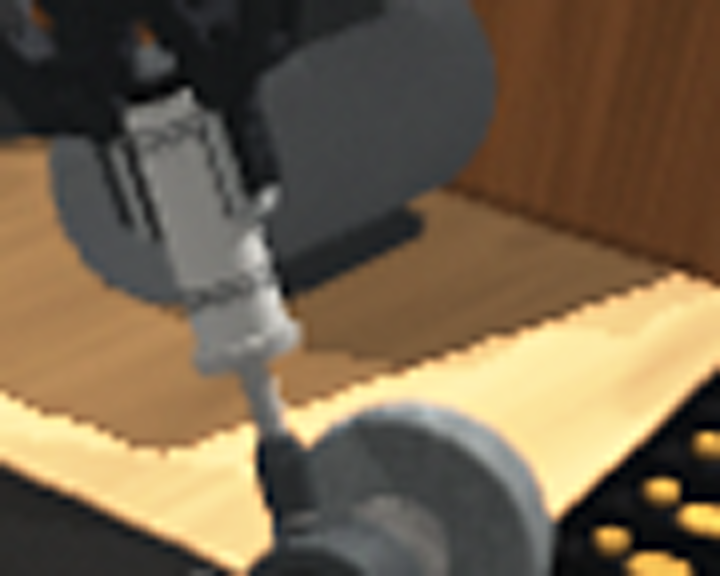

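View pics/side8z.png

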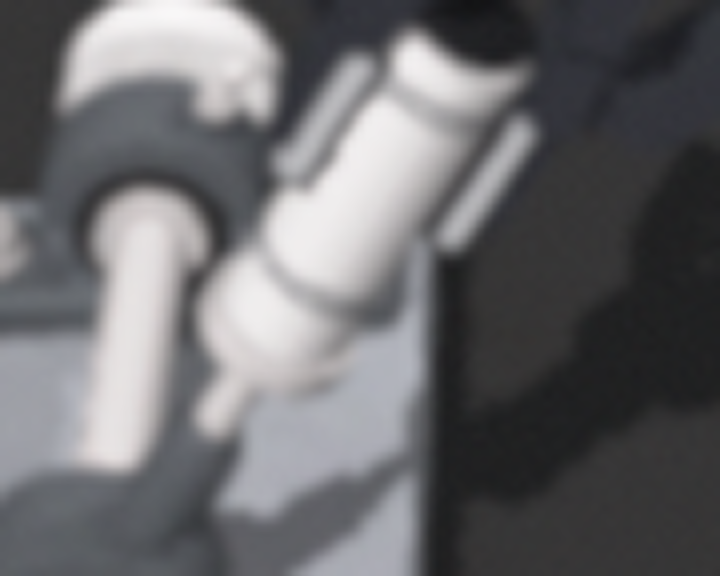

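View pics/wrist8.png

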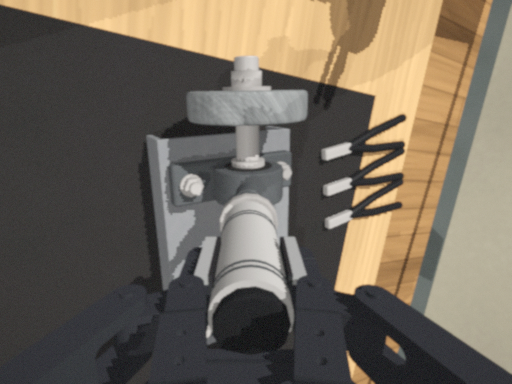

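>>> drive_tool(translation=[[0.005,-0.001,0.004],[0.01,-0.001,0.005],[0.015,-0.001,0.005],[0.02,-0.001,0.005],[0.02,-0.001,0.005]], delta_rot=[[0,0,0],[0,0,0],[0,0,0],[0,0,0],[0,0,0]])

```text
t: 10.15
ee_pos: [471.5, 216.4, 344.3]
ee_rot: [[0.491, 0.857, 0.155], [0.078, 0.134, -0.988], [-0.868, 0.497, -0.002]]
wrist_force: [-8.1, -2.6, 3.6]
finger_gap: 28.0
```

```bash
python3 f.py
```

```text
10.15 tcp [471.457 216.439 344.337] toolF [-9.892 -4.059  1.259] seat travel rem 0.0016881592246083652
```

>>> drive_tool(translation=[[0.005,-0.004,0.001],[0.01,-0.004,0.001],[0.015,-0.004,0.001],[0.02,-0.004,0.001],[0.025,-0.004,0.001],[0.03,-0.004,0.001],[0.03,-0.004,0.001]], delta_rot=[[0,0,0],[0,0,0],[0,0,0],[0,0,0],[0,0,0],[0,0,0],[0,0,0]])

```text
t: 10.85
ee_pos: [475.0, 216.8, 336.8]
ee_rot: [[0.492, 0.856, 0.155], [0.079, 0.134, -0.988], [-0.867, 0.499, -0.002]]
wrist_force: [-10.0, -2.8, 7.7]
finger_gap: 28.1
```

```bash
python3 f.py
```

```text
10.85 tcp [475.043 216.83  336.761] toolF [-14.469  -3.625   1.225] seat travel rem -8.361505955284766
```

>>> drive_tool(translation=[[0.004,-0.002,0],[0.008,-0.002,0],[0.008,-0.002,0],[0.008,-0.002,0]], delta_rot=[[0,0,0],[0,0,0],[0,0,0],[0,0,0]])

```text
t: 11.25
ee_pos: [475.8, 216.9, 334.8]
ee_rot: [[0.493, 0.856, 0.155], [0.08, 0.134, -0.988], [-0.866, 0.499, -0.002]]
wrist_force: [-11.1, -2.8, 8.7]
finger_gap: 27.9
```

```bash
python3 f.py; sed -i 's/(330,90,8)/(330,95,8)/' look.py; python3 look.py 9 -11; python3 f.py
```

```text
11.25 tcp [475.768 216.942 334.82 ] toolF [-15.858  -4.016   0.974] seat travel rem -10.410243110977683
t 11.4 tcp [475.746 216.951 334.852] target [474.835 215.701 333.498] dist 2.0558999249615915 deg 0.19830075237715405
translation [ 0.002 -0.005  0.004] rot [ 0.    -0.001  0.   ] F [-10.299  -1.996   9.288] gap 27.862987571933395
head [('wrist', array([248.6, 201.8])), ('scene', array([365.8, 150.3])), ('side', array([212.1, 278.5]))]
mouth [('wrist', array([250.5, 191.3])), ('scene', array([368.9, 156.5])), ('side', array([206.5, 286.1]))]
collar [('wrist', array([250.7, 217.6])), ('scene', array([362.5, 137.9])), ('side', array([220. , 265.8]))]
cap [('wrist', array([251.5, 332.2])), ('scene', array([350.7, 103.3])), ('side', array([246.7, 225.7]))]
11.4 tcp [475.746 216.951 334.852] toolF [-15.883  -2.946   0.343] seat travel rem -10.37207500441592
```

View pics/scene9z.png

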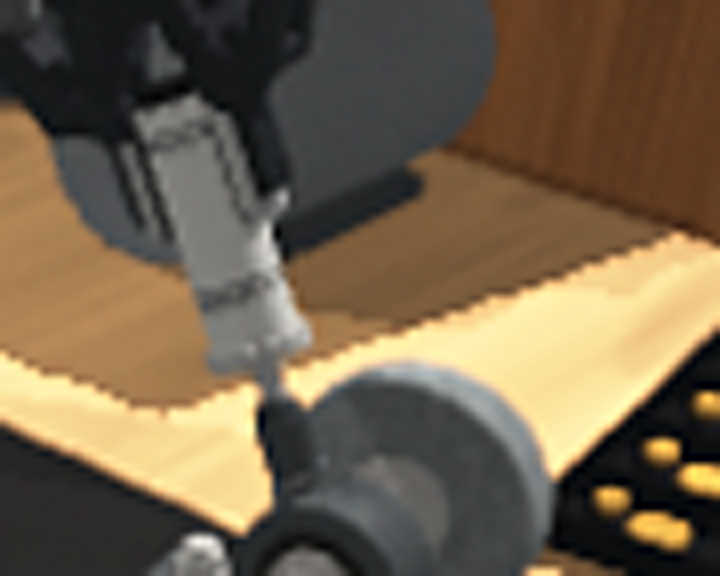

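View pics/side9z.png

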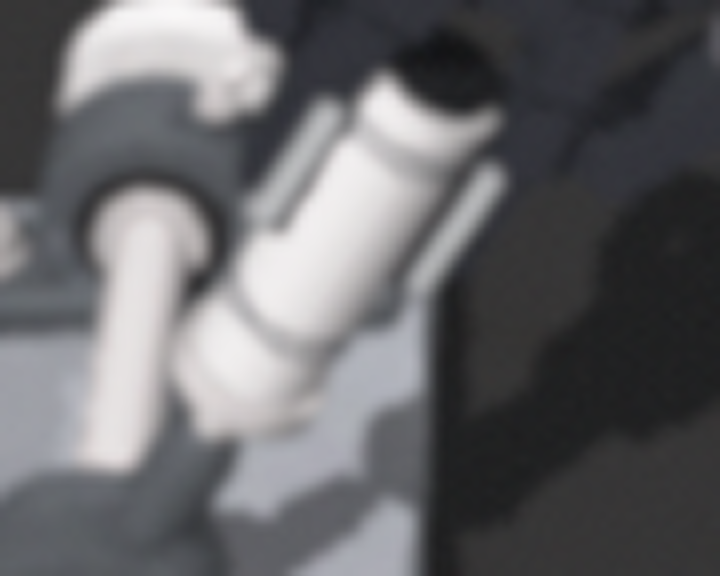

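View pics/wrist9.png

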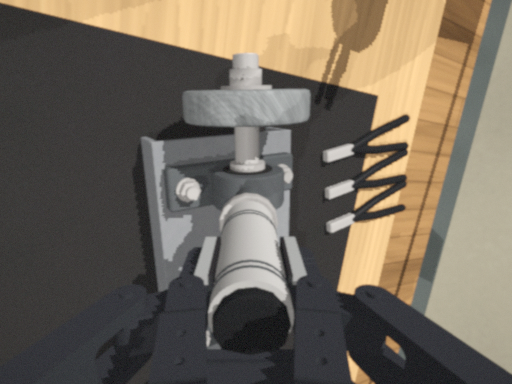

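```bash
python3 -c "
from h import *
print(order.finish_job()); s=r.observe(); print(s['t'],s['ee_pos'],s['wrist_force'],s['finger_gap'])"
```

```text
the job is handed in; nothing more can be done
None
the job is handed in; nothing more can be done
```

The job is handed in with the arm still gripping the gun at 100 N and pushing its coupler onto the nipple next to the felt buff. The system reported no verdict.

**What I did:** I took the bare-metal gun from the stand, lifted it over the screwdriver and lined it up with the tilted nipple. I corrected a sideways offset of about 3 mm and backed off once when a side force showed in the funnel, then pushed on.

**Snap:** Contact first pushed back, then turned into a pull of about 6 N along the gun's axis. That fits the jaws closing and drawing the head home. In the pictures the coupler covers the nipple down to its base.

**Pump stroke:** The push along the axis settled at about 15.9 N, which the spring figures put at about 12–14 mm of the 15 mm stroke. The pictures show only a little rod left. This is an estimate; the nose position could not be read directly.

**Alignment and grip:**
- The tool axis is within about half a degree of my estimate of the nipple's axis.
- The gun itself sits about 1.5 degrees off in the jaws.
- No slip showed.

**Checks that disagreed:** The cameras differed by 2 to 4 mm on where the gun's tip was, so I settled the last alignment by the force readings. A side force of about 3 to 4 N remained at the end.

I did not look again at the screwdriver, watch, cup and bottle after the push. The arm never went near the last three, and the gun passed above the screwdriver.

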